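Find the feed wheel's high spot with a plunger indicator

TASK

The steel feed wheel clamped under the crank plate of the checking stand is out of true: its rim has more than one rise. Gently slide the plunger indicator up against the rim until its plunger is about half pressed in, never to its stop; then turn the wheel by its crank to find the very highest spot of the whole rim, and leave the wheel at rest with that spot under the plunger. Hold the crank knob only lightly, and leave the things lying around alone.

Things in the scene. Friction and masses are not known exactly. Their poses are not given: they have to be found in the camera images.
- stand: Fixed checking stand: a grey base plate, 170 x 360 x 15 mm (its own x, y, z; y from -270 to +90). Origin on its underside, straight below the wheel's axis. Its own +y runs from the indicator to the wheel, its z is up.
- axis (a point): Point on the upright axis of wheel and crank plate, 58 mm above the table, at plunger height. The steel wheel, 120 mm across, 50 to 66 mm above the table, is clamped under the plate in an unknown angular position. Its rim has one highest spot, rising 6 mm above the round, about 45 degrees wide, and elsewhere one false rise of 3 mm; the plate hides both from above.
- crank (a joint): Angle, rad, of the round aluminium crank plate (152 mm across, top 78 mm above the table) and the wheel under it, counter-clockwise seen from above, no stops. At 0 the crank knob lies on the stand's +x side of the axis. Stiff: the knob needs about 6 N to move, and it stays where it is left.
- crank_knob: Upright round black plastic crank knob on the crank plate, to be held lightly (a grip of 15 to 30 N is ample): 16 mm thick, 54 mm tall, freely spinning on its own pin, 45 mm from the wheel's axis. Origin at the centre of its foot, 80 mm above the table; its top is 134 mm above the table.
- saddle_knob (a point): Grip point on the upright black knob, 16 mm thick, of the indicator's dark saddle; 115 mm above the table, the knob's top is 133 mm. The saddle slides along the stand's y only (towards the wheel: +y), travel 65 mm, needs about 8 N and stays where it is left. The knob stands 101 mm behind the plunger's ball when the plunger is out; between them lies the indicator's round dial, 54 mm across, top 80 mm above the table.
- plunger (a joint): How far the indicator's plunger is pressed in, m: 0 fully out, 0.020 at its stop. Spring: 1 N when out, 5 N at its stop. The black needle on the white dial turns clockwise from above with it, 15 degrees per mm.
- tip (a point): Centre of the steel ball, 10 mm across, on the plunger's end, 58 mm above the table; it meets the wheel's rim on the line from the indicator to the axis, sliding along the stand's y.
- spanner: Loose open spanner, 160 mm long, lying beside the stand; leave alone.
- cutter: Loose steel biscuit cutter ring, 60 mm across, 32 mm high; leave alone.
- nozzle: Loose steel cone nozzle, 42 mm across, 55 mm high; leave alone.
- jar: Loose clear jar with white lid, 60 mm across, 85 mm high; leave alone.

How it is judged:
By the outcome, as a careful person would: the job done as asked, in the order asked, and still so for the second after the job is handed in, with the robot touching nothing.
It also fails if it takes over 72 s, if anything falls off the work surface, if the arm or the gripper's body presses on something with over 40 N, if the wrist force passes 120 N, or if a joint passes its speed limit or range.

ROBOT

A 6-joint arm with a two-finger parallel gripper is mounted at the origin on the work surface. World frame = base frame: x ahead of the robot, y to its left, z up, the work surface at z = 0. Lengths are in mm, angles in rad, forces in N, time in s.
With the tool pointing down it reaches from about 350 to 875 mm from the base axis. Payload 4.2 kg.
Tool frame: the origin (TCP) lies at the very end of the fingers, on their centre line; the grasp point (between the pads) lies arm.grip_depth behind it (arm.grip_depth is the distance from the TCP to the grasp point, in mm); z points along the fingers, y is the direction in which the jaws open and shut (so a half turn about z gives the same grasp; the last joint's range is limited). The gripper opens to 85 mm and grips with 20 to 120 N. Pads are 22 mm wide; open, the fingers measure 114 mm over their backs; the gripper's body (76 mm by 85 mm) begins 54 mm behind the grasp point. The pads swing forward as they close: fully open they stand 13 mm farther back than shut.
Start: joints at [-1.081, 0.385, 0.008, 0, -1.194, -0.259], TCP at [142.99, -608.402, 231.312] pointing down, gripper open.
Joint ranges: [-3.14, 3.14], [-1.21, 2.06], [-1.07, 1.41], [-3.16, 2.05], [-2.99, -0.16], [-3.1, 3.1]. Speed limits (rad/s): [2.79, 2.79, 3.14, 3.14, 3.14, 3.14].

INTERFACE

Orientations are given as a unit quaternion [x, y, z, w].
In Python, from bench import arm, optics, workorder gives the robot as it stands. The module is installed in compiled form; this text tells all that it offers.
- The arm moves only by the tool play_rows, never from a script. Its arguments are lists of equal length, an entry for each row: "travel": the shift along the tool's x, y, z in m, a list of three; "rotation": the turn, a rotation vector about the tool's x, y, z in rad, a list of three; "grip": the opening, from 0 (shut) to 1 (fully open). In form: {"travel": [[x, y, z], ...], "rotation": [[rx, ry, rz], ...], "grip": [grip, ...]}. A call has 1 to 12 rows; each row shifts and turns the commanded pose from where the row before left it, along the tool's axes as they then stand; what a row does not reach is not made up. A row lasts 1/12 s, in which the tool goes at most 41.7 mm and 7.16 degrees, less where a joint would pass 70% of its speed; a pose out of reach is approached as far as the arm can. A call is refused whole if a number of a shift passes 0.0417 or a number of a turn 0.125, either way. A call with a gripper value outside its range is refused whole. The fingers move at their own pace and stop on an object; the grip force is fixed at half the most. Time passes only in rows, so rows that do not move let the fingers close. It gives the time, the measured TCP pose, the force and the opening at its end, in the units of the state.
- arm.read_state(): the state, without advancing time (a new reading comes with each control period).
- optics.get_image(name): name is "scene" or "side" or "wrist"; returns a dict with "image" (480x640x3 uint8, blue, green, red), "depth" (480x640 float32, mm along the optical axis (not along the pixel's ray), 0 where there is no reading), "camera_matrix" (3x3 intrinsics, pixels), "k1" (the pictures are not rectified: a ray, as slopes to the right and down, at radius r is drawn at 1 + k1 r^2 times it, then the intrinsics apply), "R" (3x3) and "t" (3): a world point X has camera coordinates R X + t; the wrist camera has in their place "hand_eye" (4x4, takes a point from camera to tool coordinates, whose origin is the TCP and whose axes are the flange's). Camera axes: x right, y down, z forward; pixel columns grow to the right and rows downward; lengths in mm; the calibration is good to about 2 mm. A picture is of the moment at which its call begins: read the wrist's pose just before it.
- workorder.job_done(): hands the job in, once; it reports no verdict.
The state is a dict: "clock": time; "joints": joint angles; "joint_vel": joint speeds; "joint_efforts": joint torques, N m; "position": TCP position; "ee_rot": TCP orientation; "contact_force": force on the tool from outside, world axes, zero at the start; "wrist_torque": the same for the moment, N m; "gripper_width": finger opening in mm.
Only numpy, scipy, OpenCV 4.12 (cv2) and the standard library are available. Lean on these libraries where they do the work, as an engineer would, in place of code of your own. Each camera call takes 0.05 s, during which the arm holds its last target. There are 200 camera calls.

## Working session

There is one attempt and no reset: what is moved stays moved. The work goes in short steps, Python scripts to look and compute and a tool call to move; the robot and the scene stay as the last step left them, time stands still between calls to the robot, and variables do not carry over. Pictures are saved under pics/ and viewed, about 8 in all and at most 12, crops included, and the job is handed in when it is done.

Besides the shell and the picture viewer there is one more tool, called after "Request:" in YAML: its name, and indented under it one key for each argument. play_rows: Moves the arm, as the interface text tells. Its arguments: {"type":"object","properties":{"travel":{"type":"array","items":{"type":"array","items":{"type":"number"}}},"rotation":{"type":"array","items":{"type":"array","items":{"type":"number"}}},"grip":{"type":"array","items":{"type":"number"}}},"required":["travel","rotation","grip"]}

```bash
mkdir -p pics; cat > h.py <<'E'
import numpy as np, cv2
from scipy.spatial.transform import Rotation as Rn
from bench import arm, optics, workorder
def snap(n,f):
    s=arm.read_state(); d=optics.get_image(n); cv2.imwrite('pics/'+f+'.png',d['image'])
    if n=='wrist':
        T=np.eye(4);T[:3,:3]=Rn.from_quat(s['ee_rot']).as_matrix();T[:3,3]=s['position']
        M=np.linalg.inv(T@np.array(d['hand_eye'])); R,t=M[:3,:3],M[:3,3]
    else: R,t=np.array(d['R']),np.array(d['t']).ravel()
    np.savez('pics/'+f+'.npz',R=R,t=t,K=d['camera_matrix'],k1=d['k1'],depth=d['depth'],img=d['image'])
    return s
def load(f): return np.load('pics/'+f+'.npz')
def ray(f,u,v):
    c=load(f);K=c['K'];x=(u-K[0,2])/K[0,0];y=(v-K[1,2])/K[1,1]
    k=float(c['k1']);rd=np.hypot(x,y);r=rd
    for _ in range(20): r=rd/(1+k*r*r)
    s=r/rd if rd>0 else 1
    d=c['R'].T@np.array([x*s,y*s,1]); o=-c['R'].T@c['t']; return o,d
def onz(f,u,v,z):
    o,d=ray(f,u,v); return o+d*(z-o[2])/d[2]
def dep(f,u,v):
    o,d=ray(f,u,v); return o+d*load(f)['depth'][int(v),int(u)]
def proj(f,X):
    c=load(f);p=c['R']@np.array(X)+c['t'];x,y=p[0]/p[2],p[1]/p[2];q=1+float(c['k1'])*(x*x+y*y)
    return c['K'][0,0]*x*q+c['K'][0,2],c['K'][1,1]*y*q+c['K'][1,2]
E
python3 - <<'E'
from h import *
s=snap('scene','sc0');snap('side','si0');snap('wrist','w0')
print(s, arm.grip_depth)
a=[cv2.imread(f'pics/{n}.png') for n in('sc0','si0')]
cv2.imwrite('pics/both.png',cv2.resize(np.vstack(a),(400,600)))
E
```

```text
{'clock': 0.0, 'joints': array([-1.08138968e+00,  3.85579737e-01,  6.57890304e-03, -5.03872662e-04,
       -1.19399726e+00, -2.58580162e-01]), 'joint_vel': array([ 0.00106861, -0.00111829, -0.00030109, -0.00043415, -0.00038097,
        0.00024517]), 'joint_efforts': array([-5.95526526e-04, -3.92289197e+01,  1.88396466e+01,  4.18595821e+00,
       -4.54831752e-03,  4.45875401e-06]), 'position': array([ 142.85354855, -607.83529128,  230.18851079]), 'ee_rot': array([-1.15064779e-01,  9.93357353e-01,  1.11033094e-03, -1.84217306e-04]), 'contact_force': array([-0.23114426,  0.19349983,  0.63755774]), 'wrist_torque': array([0.00814996, 0.05967067, 0.02487872]), 'gripper_width': 85.36544824227704} 18.700000000000003
```

View pics/sc0.png

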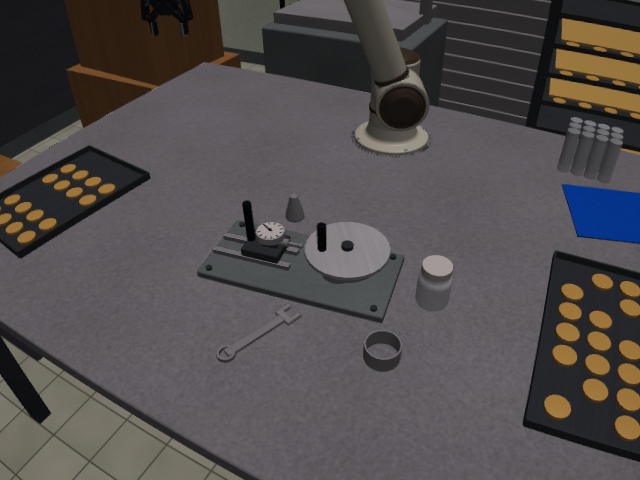

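View pics/si0.png

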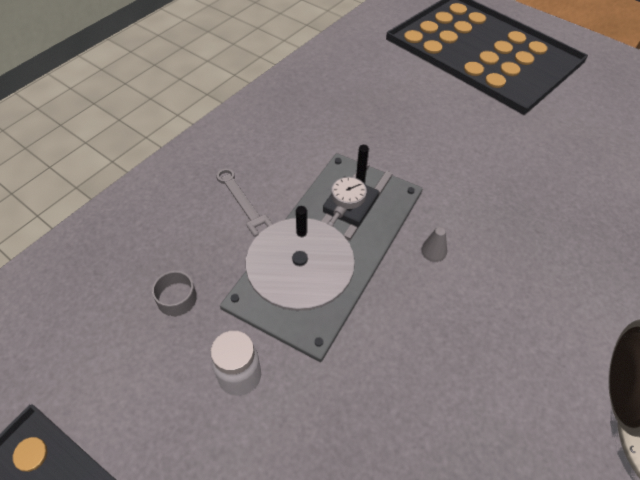

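```bash
python3 - <<'E'
from h import *
np.set_printoptions(precision=1,suppress=True)
for n,f,u,v,z in [('crank','si0',302,210,134),('crank','sc0',321.5,226,134),('sad','si0',363,148,133),('sad','sc0',248,204,133),
 ('dial','si0',349,189,80),('dial','sc0',270,232,80),
 ('plate','si0',300,261,78),('plate','sc0',347.5,250,78)]: print(n,f,onz(f,u,v,z))
for u,v in[(337,154),(422,187),(320,355),(222,303)]: print('corner',onz('si0',u,v,15))
for u,v in[(240,226),(403,263),(387,307),(202,266)]: print('cornerS',onz('sc0',u,v,15))
a=cv2.resize(load('si0')['img'][130:370,200:440],None,fx=2.45,fy=2.45,interpolation=cv2.INTER_CUBIC);cv2.imwrite('pics/c1.png',a)
E
```

```text
crank si0 [575.6 102.3 134. ]
crank sc0 [581.9 103.9 134. ]
sad si0 [580.1 -47.9 133. ]
sad sc0 [584.8 -44.5 133. ]
dial si0 [573.7  -8.6  80. ]
dial sc0 [580.5  -5.3  80. ]
plate si0 [549.7 139.9  78. ]
plate sc0 [558.6 141.9  78. ]
corner [ 670.6 -111.7   15. ]
corner [ 509.7 -139.1   15. ]
corner [458.6 210.4  15. ]
corner [619.5 235.1  15. ]
cornerS [ 526.6 -120.9   15. ]
cornerS [478.4 220.1  15. ]
cornerS [596.  237.1  15. ]
cornerS [ 661.1 -113.7   15. ]
```

View pics/c1.png

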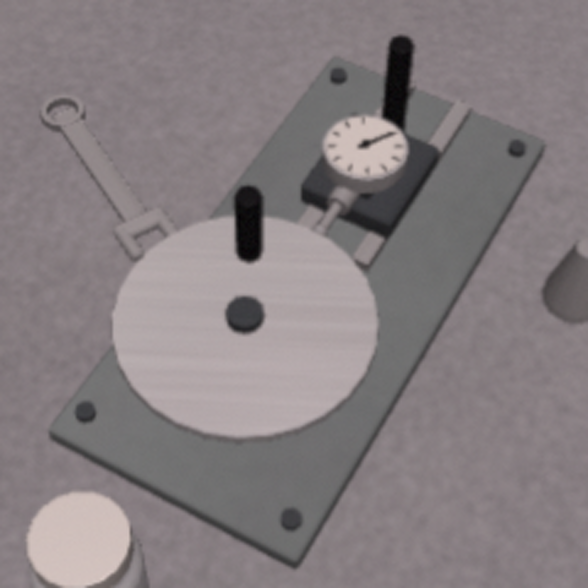

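```bash
python3 - <<'E'
from h import *
d=optics.get_image('wrist');print(np.round(d['hand_eye'],3),d['camera_matrix'])
E
```

```text
[[ 0.00000e+00 -9.47000e-01 -3.22000e-01  8.21640e+01]
 [ 1.00000e+00  0.00000e+00 -0.00000e+00 -5.20000e-02]
 [ 0.00000e+00 -3.22000e-01  9.47000e-01 -1.42179e+02]
 [ 0.00000e+00  0.00000e+00  0.00000e+00  1.00000e+00]] [[387.30516198   0.         318.98321557]
 [  0.         387.30516198 238.34102622]
 [  0.           0.           1.        ]]
```

Request:
play_rows:
  travel:
    - [-0.031, 0.025, 0]
    - [-0.031, 0.025, 0]
    - [-0.031, 0.025, 0]
    - [-0.031, 0.025, 0]
    - [-0.031, 0.025, 0]
    - [-0.031, 0.025, 0]
    - [-0.031, 0.025, 0]
    - [-0.031, 0.025, 0]
    - [-0.031, 0.025, 0]
    - [-0.031, 0.025, 0]
    - [-0.031, 0.025, 0]
    - [-0.031, 0.025, 0]
  rotation:
    - [0, 0, 0]
    - [0, 0, 0]
    - [0, 0, 0]
    - [0, 0, 0]
    - [0, 0, 0]
    - [0, 0, 0]
    - [0, 0, 0]
    - [0, 0, 0]
    - [0, 0, 0]
    - [0, 0, 0]
    - [0, 0, 0.04]
    - [0, 0, 0.04]
  grip: [0.35, 0.35, 0.35, 0.35, 0.35, 0.35, 0.35, 0.35, 0.35, 0.35, 0.35, 0.35]

```text
clock: 1.2
position: [438.3, -230.3, 231.5]
ee_rot: [-0.074, 0.997, 0.0, 0.0]
contact_force: [0.1, -1.0, -0.4]
gripper_width: 29.9
```

Request:
play_rows:
  travel:
    - [-0.0165, 0.031, 0]
    - [-0.0165, 0.031, 0]
    - [-0.0165, 0.031, 0]
    - [-0.0165, 0.031, 0]
    - [-0.0165, 0.031, 0]
    - [-0.0165, 0.031, 0]
    - [-0.0165, 0.031, 0]
    - [0, 0, 0]
    - [0, 0, 0]
  rotation:
    - [0, 0, 0]
    - [0, 0, 0]
    - [0, 0, 0]
    - [0, 0, 0]
    - [0, 0, 0]
    - [0, 0, 0]
    - [0, 0, 0]
    - [0, 0, 0]
    - [0, 0, 0]
  grip: [0.35, 0.35, 0.35, 0.35, 0.35, 0.35, 0.35, 0.35, 0.35]

```text
clock: 1.95
position: [519.6, 1.2, 230.9]
ee_rot: [-0.077, 0.997, -0.0, -0.0]
contact_force: [1.0, -0.4, 0.8]
gripper_width: 29.8
```

```bash
python3 - <<'E'
from h import *
s=snap('wrist','w1');print(s['position'],s['ee_rot'],s['joints'],s['contact_force'])
E
```

```text
[519.55270303   1.24502536 230.89332306] [-7.68664291e-02  9.97041316e-01 -3.41289614e-05 -4.06675815e-04] [ 3.14960428e-01  2.05983413e-01 -2.47907664e-01 -1.39512791e-04
 -1.11771177e+00 -1.73181097e+00] [ 1.03008714 -0.35143932  0.76945151]
```

View pics/w1.png

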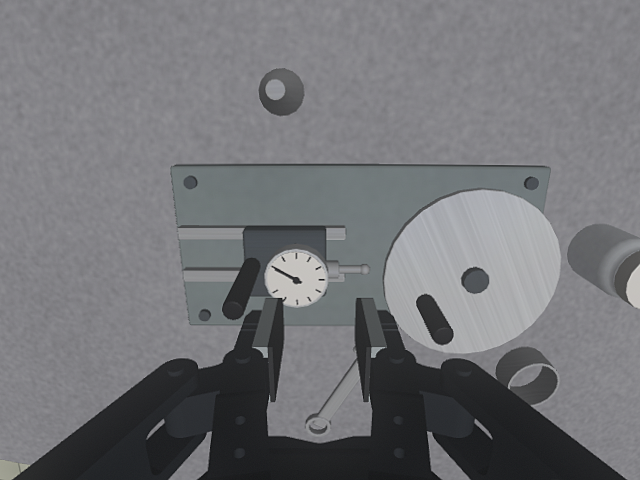

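```bash
cat >> h.py <<'E'
np.set_printoptions(precision=1,suppress=True)
E
python3 - <<'E'
from h import *
for n,u,v,z in [('plate',472.5,270.5,78),('ctop',440,336,134),('cfoot',426,299,80),('stop',234,312,133),('ball',365,269,58),('dial',296,278,80),
 ('c',172,166,15),('c',549,167,15),('bolt',190.5,182,17),('bolt',531.5,183,17),('bolt',204.5,315,17)]: print(n,onz('w1',u,v,z))
E
```

```text
plate [545.7 135.2  78. ]
ctop [578.7  98.7 134. ]
cfoot [576.5 102.1  80. ]
stop [582.2 -49.5 133. ]
ball [566.1  49.6  58. ]
dial [573.9  -9.6  80. ]
c [ 509.4 -138.3   15. ]
c [455.4 210.1  15. ]
bolt [ 521.4 -119.7   17. ]
bolt [472.6 196.9  17. ]
bolt [660.1 -98.5  17. ]
```

Request:
play_rows:
  travel:
    - [-0.018, -0.0195, 0]
    - [-0.018, -0.0195, 0]
    - [-0.018, -0.0195, 0]
    - [0, 0, 0.03]
    - [0, 0, 0.035]
    - [0, 0, 0.035]
    - [0, 0, 0.025]
    - [0, 0, 0.014]
    - [0, 0, 0]
    - [0, 0, 0]
  rotation:
    - [0, 0, 0]
    - [0, 0, 0]
    - [0, 0, 0]
    - [0, 0, 0]
    - [0, 0, 0]
    - [0, 0, 0]
    - [0, 0, 0]
    - [0, 0, 0]
    - [0, 0, 0]
    - [0, 0, 0]
  grip: [0.35, 0.35, 0.35, 0.35, 0.35, 0.35, 0.35, 0.35, 0.35, 0.35]

```text
clock: 2.83
position: [581.0, -51.4, 92.0]
ee_rot: [-0.075, 0.997, -0.0, -0.001]
contact_force: [0.1, -0.9, 0.6]
gripper_width: 29.8
```

Request:
play_rows:
  travel:
    - [0, 0.004, 0]
    - [0, 0.004, 0]
    - [0, 0.004, 0]
    - [0, 0.004, 0]
    - [0, 0.003, 0]
    - [0, 0.003, 0]
    - [0, 0, 0]
    - [0, 0, 0]
  rotation:
    - [0, 0, 0]
    - [0, 0, 0]
    - [0, 0, 0]
    - [0, 0, 0]
    - [0, 0, 0]
    - [0, 0, 0]
    - [0, 0, 0]
    - [0, 0, 0]
  grip: [0.35, 0.35, 0.35, 0.35, 0.35, 0.35, 0.35, 0.35]

```text
clock: 3.5
position: [579.2, -29.2, 94.1]
ee_rot: [-0.076, 0.997, -0.001, 0.002]
contact_force: [2.1, -5.1, -1.9]
gripper_width: 30.1
```

```bash
python3 - <<'E'
from h import *
s=snap('wrist','w2');snap('side','si2');print(s['position'],s['contact_force'])
a=load('w2')['img'];b=cv2.resize(load('si2')['img'][110:290,230:430],(400,360),interpolation=cv2.INTER_CUBIC)
o=np.zeros((480,800,3),np.uint8);o[:300,:400]=cv2.resize(a,(400,300));o[:360,400:]=b
# dial crop from wrist
u,v=map(int,proj('w2',[571,12,80]));print(u,v)
cv2.imwrite('pics/m2.png',o)
E
```

```text
[579.2 -29.2  94.1] [ 2.1 -5.1 -1.9]
412 295
```

View pics/m2.png

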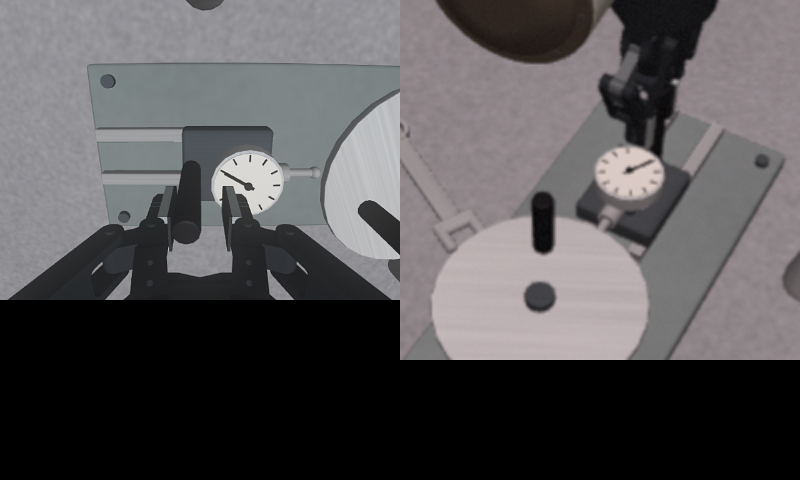

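```bash
cat >> h.py <<'E'
YS=np.array([-.152,.988,0]);XS=np.array([.988,.152,0]);AX=np.array([552.,138,0])
def dial(f,s=4.,zz=80):
    # rectified patch in stand frame: rows = -x?, col=stand y ; region y -150..-20, x -50..50 rel. axis
    c=load(f);H,W=int(110*s),int(170*s)
    xs=(np.arange(H)/s-55);ys=(np.arange(W)/s-190)
    Y,X=np.meshgrid(ys,xs)
    P=AX+X[...,None]*XS+Y[...,None]*YS;P[...,2]=zz
    p=P@c['R'].T+c['t'];x=p[...,0]/p[...,2];y=p[...,1]/p[...,2];q=1+float(c['k1'])*(x*x+y*y)
    K=c['K'];g=cv2.remap(c['img'],(K[0,0]*x*q+K[0,2]).astype(np.float32),(K[1,1]*y*q+K[1,2]).astype(np.float32),cv2.INTER_CUBIC)
    gr=cv2.cvtColor(g,cv2.COLOR_BGR2GRAY); hsv=cv2.cvtColor(g,cv2.COLOR_BGR2HSV)
    w=(gr>190).astype(np.float32)
    n=int(32*s);yy,xx=np.mgrid[-n:n+1,-n:n+1];r=np.hypot(xx,yy)/s
    T=np.where(r<26.5,1.,np.where(r<31,-1.,0)).astype(np.float32)
    m=cv2.matchTemplate(cv2.copyMakeBorder(w,n,n,n,n,cv2.BORDER_CONSTANT),T,cv2.TM_CCORR)
    _,sc,_,(cx,cy)=cv2.minMaxLoc(m)
    # image: col=+y stand, row=+x stand => seen from above: y right, x down -> proper view, cw in image = cw from above
    th=np.deg2rad(np.arange(0,360,.5));rr=np.arange(6,17,.25)*s
    mx=(cx+np.outer(np.cos(th),rr)).astype(np.float32);my=(cy+np.outer(np.sin(th),rr)).astype(np.float32)
    d=255-cv2.remap(gr,mx,my,cv2.INTER_LINEAR).astype(float).mean(1)
    d=np.convolve(np.r_[d[-10:],d,d[:10]],np.ones(7)/7,'same')[10:-10]
    i=d.argmax();k=np.arange(i-14,i+15);wt=np.clip(d[k%720]-np.median(d)-.3*(d[i]-np.median(d)),0,None)
    a=(wt*k).sum()/wt.sum()*.5
    return a%360, (cy/s-55,cx/s-190), sc/(w.size*0+np.pi*(26.5*s)**2), d[i],np.median(d), g
E
python3 - <<'E'
from h import *
for f in('w1','w2','si0','si2','sc0'):
    r=dial(f);print(f,np.round(r[0],1),np.round(r[1],1),np.round(r[2:5],2))
E
```

```text
w1 201.1 [  -1.8 -149.8] [  0.7 208.7  60.9]
w2 206.2 [  -0.8 -134.8] [  0.7 202.   40. ]
si0 201.4 [  -2.  -148.2] [  0.5 153.   63.3]
si2 203.4 [   0.  -130.8] [  0.6 147.3  49.4]
sc0 nan [ -55. -190.] [  0. 255. 255.]h.py:48: RuntimeWarning: invalid value encountered in scalar divide
  a=(wt*k).sum()/wt.sum()*.5
```

Request:
play_rows:
  travel:
    - [0, 0.003, 0]
    - [0, 0.003, 0]
    - [0, 0.003, 0]
    - [0, 0.003, 0]
    - [0, 0, 0]
    - [0, 0, 0]
  rotation:
    - [0, 0, 0]
    - [0, 0, 0]
    - [0, 0, 0]
    - [0, 0, 0]
    - [0, 0, 0]
    - [0, 0, 0]
  grip: [0.35, 0.35, 0.35, 0.35, 0.35, 0.35]

```text
clock: 4.1
position: [577.4, -17.5, 94.1]
ee_rot: [-0.076, 0.997, -0.001, 0.002]
contact_force: [1.3, -6.6, -0.8]
gripper_width: 30.1
```

```bash
cat > m.py <<'E'
from h import *
import sys
t=sys.argv[1];s=snap('wrist','w'+t);snap('side','si'+t)
print(s['clock'],s['position'],s['ee_rot'].round(3),s['contact_force'],s['joints'].round(2))
for f in('w'+t,'si'+t):
    r=dial(f);print(f,np.round(r[0],1),np.round(r[1],1),np.round(r[2:5],2))
E
python3 m.py 3
```

```text
4.1 [577.4 -17.5  94.1] [-0.1  1.  -0.   0. ] [ 1.3 -6.6 -0.8] [ 0.2  0.4 -0.3  0.  -0.8 -1.7]
w3 230.1 [  -0.5 -122.8] [  0.7 199.4  41. ]
si3 222.4 [  -2.2 -121. ] [  0.6 147.1  52.1]
```

Request:
play_rows:
  travel:
    - [0, 0.003, 0]
    - [0, 0.003, 0]
    - [0, 0.0025, 0]
    - [0, 0, 0]
    - [0, 0, 0]
    - [0, 0, 0]
  rotation:
    - [0, 0, 0]
    - [0, 0, 0]
    - [0, 0, 0]
    - [0, 0, 0]
    - [0, 0, 0]
    - [0, 0, 0]
  grip: [0.35, 0.35, 0.35, 0.35, 0.35, 0.35]

```text
clock: 4.7
position: [576.2, -9.6, 94.1]
ee_rot: [-0.076, 0.997, -0.001, 0.002]
contact_force: [2.5, -7.8, -1.4]
gripper_width: 29.9
```

```bash
python3 m.py 4
```

```text
4.7 [576.2  -9.6  94.1] [-0.1  1.  -0.   0. ] [ 2.5 -7.8 -1.4] [ 0.3  0.4 -0.3  0.  -0.8 -1.7]
w4 356.0 [  -0.8 -115. ] [  0.6 197.2  41.8]
si4 359.3 [  -2.2 -112.8] [  0.6 149.1  49.2]
```

Request:
play_rows:
  travel:
    - [0, -0.004, 0]
    - [0, -0.003, 0]
    - [0, 0, -0.025]
    - [0, 0, -0.035]
    - [0, 0, -0.03]
    - [-0.0045, 0.029, 0]
    - [-0.0045, 0.029, 0]
    - [-0.0046, 0.029, 0]
    - [-0.0046, 0.029, 0]
    - [0, 0, 0]
    - [0, 0, 0]
    - [0, 0, 0]
  rotation:
    - [0, 0, 0]
    - [0, 0, 0]
    - [0, 0, 0]
    - [0, 0, 0]
    - [0, 0, 0]
    - [0, 0, 0.12]
    - [0, 0, 0]
    - [0, 0, 0]
    - [0, 0, 0]
    - [0, 0, 0]
    - [0, 0, 0]
    - [0, 0, 0]
  grip: [0.35, 0.35, 0.35, 0.35, 0.35, 0.35, 0.35, 0.35, 0.35, 0.35, 0.35, 0.35]

```text
clock: 5.8
position: [587.0, 101.8, 182.6]
ee_rot: [-0.016, 1.0, 0.0, 0.0]
contact_force: [-0.1, -0.8, 0.6]
gripper_width: 30.3
```

Request:
play_rows:
  travel:
    - [0.0093, -0.0005, 0]
    - [0, 0, 0]
    - [0, 0, 0]
    - [0, 0, 0]
    - [0, 0, 0]
    - [0, 0, 0]
    - [0, 0, 0]
    - [0, 0, 0]
    - [0, 0, 0]
    - [0, 0, 0]
    - [0, 0, 0]
    - [0, 0, 0]
  rotation:
    - [0, 0, 0]
    - [0, 0, 0.111]
    - [0, 0, 0.111]
    - [0, 0, 0.111]
    - [0, 0, 0.111]
    - [0, 0, 0.111]
    - [0, 0, 0.11]
    - [0, 0, 0.11]
    - [0, 0, 0.11]
    - [0, 0, 0.11]
    - [0, 0, 0]
    - [0, 0, 0]
  grip: [0.35, 0.35, 0.35, 0.35, 0.35, 0.35, 0.35, 0.35, 0.35, 0.35, 0.35, 0.35]

```text
clock: 6.8
position: [577.4, 100.0, 182.5]
ee_rot: [0.463, 0.886, 0.0, -0.0]
contact_force: [-0.1, -0.3, 0.2]
gripper_width: 29.7
```

```bash
python3 m.py 5
```

```text
6.8 [577.4 100.  182.5] [ 0.5  0.9  0.  -0. ] [-0.1 -0.3  0.2] [ 0.5  0.4 -0.2 -0.  -1.1 -3. ]
w5 96.0 [  -8.2 -114.2] [  0.  208.5  81. ]
si5 354.2 [  -1. -114.] [  0.7 151.1  39.3]
```

View pics/w5.png

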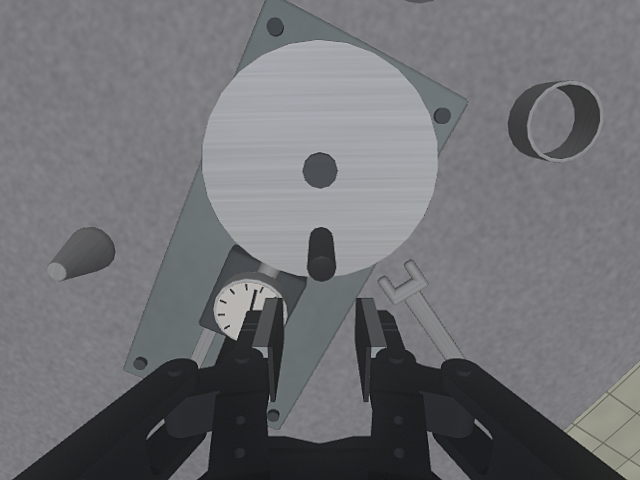

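Request:
play_rows:
  travel:
    - [0, 0, 0.02]
    - [0, 0, 0.025]
    - [0, 0, 0.025]
    - [0, 0, 0.0185]
    - [0, 0, 0]
    - [0, 0, 0]
  rotation:
    - [0, 0, 0]
    - [0, 0, 0]
    - [0, 0, 0]
    - [0, 0, 0]
    - [0, 0, 0]
    - [0, 0, 0]
  grip: [0.35, 0.35, 0.35, 0.35, 0.26, 0.26]

```text
clock: 7.4
position: [577.7, 100.6, 93.3]
ee_rot: [0.463, 0.886, -0.001, -0.0]
contact_force: [0.8, 0.8, 0.8]
gripper_width: 22.4
```

Request:
play_rows:
  travel:
    - [0.0003, 0.0054, 0]
    - [0.0003, 0.0054, 0]
    - [0.0003, 0.0054, 0]
    - [0, 0, 0]
  rotation:
    - [0, 0, -0.12]
    - [0, 0, -0.12]
    - [0, 0, -0.12]
    - [0, 0, 0]
  grip: [0.26, 0.26, 0.26, 0.26]

```text
clock: 7.73
position: [588.5, 111.1, 94.8]
ee_rot: [0.296, 0.955, -0.001, -0.001]
contact_force: [-2.0, -3.5, -2.5]
gripper_width: 22.3
```

```bash
sed -i "s/snap('side','si'+t)/snap('side','si'+t);snap('scene','sc'+t)/" m.py
sed -i "s/w=(gr>190)/w=(gr>cv2.threshold(gr,0,255,cv2.THRESH_OTSU)[0])/" h.py
python3 - <<'E'
from h import *
for f in('w1','si0','sc0','si4','si5'):
    r=dial(f);print(f,np.round(r[0],1),np.round(r[1],1),np.round(r[2:5],2))
E
cat >> m.py <<'E'
r=dial('sc'+t);print('sc',np.round(r[0],1),np.round(r[1],1),np.round(r[2:5],2))
v=s['position']-AX;print('tcp r %.1f stand ang %.1f yaw %.1f'%(np.hypot(v[0],v[1]),np.degrees(np.arctan2(v[1],v[0]))-8.75,2*np.degrees(np.arctan2(s['ee_rot'][1],s['ee_rot'][0]))-90))
E
python3 m.py 6
```

```text
w1 206.4 [  -0.2 -149.2] [  0.9 223.   60.6]
si0 203.3 [  -0.8 -147. ] [  0.9 157.1  61.4]
sc0 219.7 [   3. -148.] [  0.8 209.4  99.5]
si4 357.3 [  -2.  -111.5] [  0.8 150.2  49.2]
si5 357.1 [  -2.  -111.2] [  0.8 145.1  40.3]
7.7333 [588.5 111.1  94.8] [ 0.3  1.  -0.  -0. ] [-2.  -3.5 -2.5] [ 0.5  0.5 -0.2  0.  -0.9 -2.6]
w6 171.6 [ -29.8 -164.5] [  0.8 153.7 151.7]
si6 357.8 [  -2.2 -111.2] [  0.9 146.5  48.2]
sc 331.8 [   3.5 -113.5] [  0.8 196.5  96.2]
tcp r 45.3 stand ang -45.1 yaw 55.6
```

Request:
play_rows:
  travel:
    - [0.0003, 0.0054, 0]
    - [0.0003, 0.0054, 0]
    - [0.0003, 0.0054, 0]
    - [0, 0, 0]
  rotation:
    - [0, 0, -0.12]
    - [0, 0, -0.12]
    - [0, 0, -0.12]
    - [0, 0, 0]
  grip: [0.26, 0.26, 0.26, 0.26]

```text
clock: 8.22
position: [596.3, 126.6, 94.7]
ee_rot: [0.12, 0.993, -0.0, 0.0]
contact_force: [-2.6, -3.8, 0.6]
gripper_width: 22.2
```

```bash
python3 m.py 7 | egrep 'si|sc|tcp'
```

```text
si7 356.7 [  -2.  -111.2] [  0.8 147.8  47.3]
sc 331.8 [   3.5 -113.5] [  0.8 195.8  95. ]
tcp r 45.8 stand ang -23.1 yaw 76.2
```

Request:
play_rows:
  travel:
    - [0.0003, 0.0054, 0]
    - [0.0003, 0.0054, 0]
    - [0.0003, 0.0054, 0]
    - [0, 0, 0]
  rotation:
    - [0, 0, -0.12]
    - [0, 0, -0.12]
    - [0, 0, -0.12]
    - [0, 0, 0]
  grip: [0.26, 0.26, 0.26, 0.26]

```text
clock: 8.7
position: [598.1, 143.3, 94.7]
ee_rot: [-0.059, 0.998, 0.0, 0.001]
contact_force: [-0.3, -4.6, 1.7]
gripper_width: 22.2
```

```bash
python3 m.py 8 | egrep 'si|sc|tcp'
```

```text
si8 350.5 [  -0.5 -112.5] [  0.9 156.4  48. ]
sc 331.8 [   3.5 -113.5] [  0.8 196.   94.8]
tcp r 46.4 stand ang -2.3 yaw 96.8
```

Request:
play_rows:
  travel:
    - [0.0003, 0.0054, 0]
    - [0.0003, 0.0054, 0]
    - [0.0003, 0.0054, 0]
    - [0, 0, 0]
  rotation:
    - [0, 0, -0.12]
    - [0, 0, -0.12]
    - [0, 0, -0.12]
    - [0, 0, 0]
  grip: [0.26, 0.26, 0.26, 0.26]

```text
clock: 9.18
position: [593.8, 159.1, 94.7]
ee_rot: [-0.236, 0.972, 0.0, 0.002]
contact_force: [1.5, -2.8, 2.6]
gripper_width: 22.4
```

```bash
python3 m.py 9
```

```text
9.1833 [593.8 159.1  94.7] [-0.2  1.   0.   0. ] [ 1.5 -2.8  2.6] [ 0.5  0.5 -0.2  0.  -0.9 -1.6]
w9 358.6 [  -2.  -111.5] [  0.8 204.3  81.2]
si9 350.5 [  -0.5 -112.5] [  0.9 158.   50.8]
sc 199.3 [ 28.8 -44.2] [  0.8 119.  115.9]
tcp r 46.8 stand ang 18.0 yaw 117.4
```

View pics/w9.png

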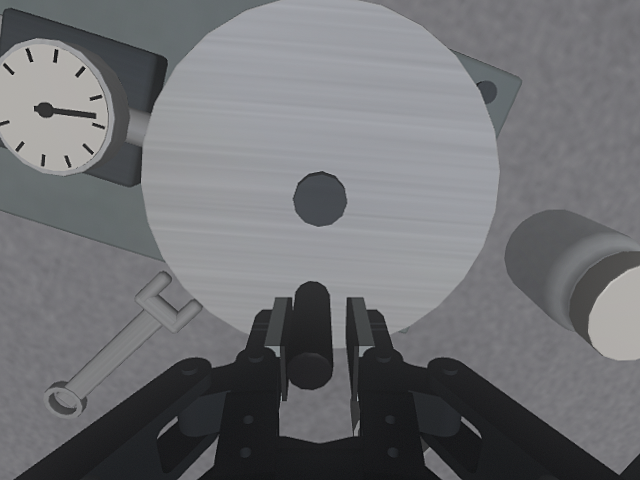

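Request:
play_rows:
  travel:
    - [0.0005, 0.0054, 0]
    - [0.0005, 0.0054, 0]
    - [0.0005, 0.0054, 0]
    - [0, 0, 0]
  rotation:
    - [0, 0, -0.12]
    - [0, 0, -0.12]
    - [0, 0, -0.12]
    - [0, 0, 0]
  grip: [0.26, 0.26, 0.26, 0.26]

```text
clock: 9.67
position: [583.7, 172.0, 94.6]
ee_rot: [-0.406, 0.914, 0.0, 0.002]
contact_force: [2.3, -1.5, 2.1]
gripper_width: 22.3
```

```bash
python3 m.py 10 | egrep '^w|si|sc|tcp'
```

```text
w10 344.2 [-28.8 -45. ] [ 0.8 97.7 95.8]
si10 90.1 [  7.  -45.8] [ 0.8 84.1 79. ]
sc 97.2 [ 29.2 -43.8] [  0.8 119.7 117.5]
tcp r 46.5 stand ang 38.2 yaw 138.0
```

Request:
play_rows:
  travel:
    - [0.0004, 0.0054, 0]
    - [0.0004, 0.0054, 0]
    - [0.0004, 0.0054, 0]
    - [0, 0, 0]
  rotation:
    - [0, 0, -0.12]
    - [0, 0, -0.12]
    - [0, 0, -0.12]
    - [0, 0, 0]
  grip: [0.26, 0.26, 0.26, 0.26]

```text
clock: 10.15
position: [569.5, 180.3, 94.5]
ee_rot: [-0.563, 0.826, -0.0, 0.002]
contact_force: [2.6, -1.4, 2.3]
gripper_width: 22.5
```

```bash
python3 m.py 11 | egrep '^w|si|sc|tcp'
```

```text
w11 330.5 [-29.  -42.5] [  0.8 102.3 100.2]
si11 330.4 [-30.  -40.5] [ 0.8 82.3 80.4]
sc 78.8 [ 29. -43.] [  0.8 118.9 114.2]
tcp r 45.8 stand ang 58.7 yaw 158.6
```

Request:
play_rows:
  travel:
    - [0.0003, 0.0054, 0]
    - [0.0003, 0.0054, 0]
    - [0.0003, 0.0054, 0]
    - [0, 0, 0]
  rotation:
    - [0, 0, -0.12]
    - [0, 0, -0.12]
    - [0, 0, -0.12]
    - [0, 0, 0]
  grip: [0.26, 0.26, 0.26, 0.26]

```text
clock: 10.63
position: [553.4, 183.4, 94.1]
ee_rot: [-0.702, 0.712, -0.0, 0.001]
contact_force: [2.8, 1.4, 2.0]
gripper_width: 22.0
```

```bash
python3 m.py 12
```

```text
10.6333 [553.4 183.4  94.1] [-0.7  0.7 -0.   0. ] [2.8 1.4 2. ] [ 0.6  0.5 -0.3 -0.  -0.8 -0.6]
w12 309.3 [-30.5 -45.2] [  0.8 101.4  99.5]
si12 280.4 [  30.  -165.2] [  0.7 111.5 108.5]
sc 24.5 [   2.5 -113.8] [  0.8 204.5  93.9]
tcp r 45.4 stand ang 79.5 yaw 179.2
```

```bash
python3 - <<'E'
s=open('h.py').read()
s=s.replace("    _,sc,_,(cx,cy)=cv2.minMaxLoc(m)\n","""    if fix is not None:
        mm=np.full_like(m,-1e9);x0,y0=int((fix[1]+190)*s),int((fix[0]+55)*s);q=int(rad*s);sl=np.s_[y0-q:y0+q+1,x0-q:x0+q+1];mm[sl]=m[sl];m=mm
    _,sc,_,(cx,cy)=cv2.minMaxLoc(m)
""").replace("def dial(f,s=4.,zz=80):","def dial(f,s=4.,zz=80,fix=None,rad=0):")
s+='''
def rd(t):
    o=[]
    for n,fx,ra in(('w',(-1.5,-112.5),4),('si',(-2,-111.2),0),('sc',(3.5,-113.5),0)):
        r=dial(n+t,fix=fx,rad=ra);o.append('%s %.1f (c%.0f)'%(n,r[0],r[3]-r[4]))
    return '  '.join(o)
'''
open('h.py','w').write(s)
m=open('m.py').read().split('for f in')[0]
m+='''print(rd(t))
v=s['position']-AX;print('tcp r %.1f stand ang %.1f yaw %.1f'%(np.hypot(v[0],v[1]),np.degrees(np.arctan2(v[1],v[0]))-8.75,2*np.degrees(np.arctan2(s['ee_rot'][1],s['ee_rot'][0]))-90))
'''
open('m.py','w').write(m)
E
python3 - <<'E'
from h import *
for t in range(6,13): print(t,rd(str(t)))
E
```

```text
6 w 351.2 (c127)  si 356.7 (c100)  sc 331.8 (c100)
7 w 358.3 (c111)  si 356.7 (c101)  sc 331.8 (c101)
8 w 359.8 (c114)  si 356.7 (c101)  sc 331.8 (c101)
9 w 358.6 (c123)  si 356.7 (c99)  sc 331.8 (c100)
10 w 219.0 (c167)  si 35.9 (c7)  sc 331.8 (c100)
11 w nan (c0)  si 301.0 (c12)  sc 331.8 (c99)
12 w nan (c0)  si 295.1 (c7)  sc 20.9 (c104)h.py:50: RuntimeWarning: invalid value encountered in scalar divide
  a=(wt*k).sum()/wt.sum()*.5
```

Request:
play_rows:
  travel:
    - [0.0002, 0.0043, 0]
    - [0.0002, 0.0043, 0]
    - [0, 0, 0]
  rotation:
    - [0, 0, -0.095]
    - [0, 0, -0.095]
    - [0, 0, 0]
  grip: [0.26, 0.26, 0.26]

```text
clock: 11.03
position: [544.7, 182.6, 94.0]
ee_rot: [0.767, -0.642, 0.0, -0.001]
contact_force: [3.0, 2.0, 2.3]
gripper_width: 22.5
```

```bash
python3 m.py 13 | tail -2
```

```text
w nan (c0)  si 293.6 (c4)  sc 4.4 (c108)
tcp r 45.2 stand ang 90.6 yaw -169.9h.py:50: RuntimeWarning: invalid value encountered in scalar divide
  a=(wt*k).sum()/wt.sum()*.5
```

Request:
play_rows:
  travel:
    - [0.0002, 0.0043, 0]
    - [0.0002, 0.0043, 0]
    - [0, 0, 0]
  rotation:
    - [0, 0, -0.095]
    - [0, 0, -0.095]
    - [0, 0, 0]
  grip: [0.26, 0.26, 0.26]

```text
clock: 11.43
position: [536.2, 180.2, 93.9]
ee_rot: [0.824, -0.566, 0.0, -0.001]
contact_force: [2.3, 2.7, 2.2]
gripper_width: 22.1
```

```bash
python3 m.py 14 | tail -2
```

```text
w nan (c0)  si 291.2 (c4)  sc 331.7 (c98)
tcp r 45.1 stand ang 101.8 yaw -159.0h.py:50: RuntimeWarning: invalid value encountered in scalar divide
  a=(wt*k).sum()/wt.sum()*.5
```

Request:
play_rows:
  travel:
    - [0.0002, 0.0043, 0]
    - [0.0002, 0.0043, 0]
    - [0, 0, 0]
  rotation:
    - [0, 0, -0.095]
    - [0, 0, -0.095]
    - [0, 0, 0]
  grip: [0.26, 0.26, 0.26]

```text
clock: 11.83
position: [528.5, 176.4, 94.0]
ee_rot: [0.874, -0.485, 0.0, -0.001]
contact_force: [2.8, 1.9, 1.8]
gripper_width: 22.4
```

```bash
python3 m.py 15
```

```text
11.8333 [528.5 176.4  94. ] [ 0.9 -0.5  0.  -0. ] [2.8 1.9 1.8] [ 0.6  0.4 -0.3 -0.  -0.8 -0.1]
w nan (c0)  si 262.1 (c2)  sc 331.8 (c99)
tcp r 45.1 stand ang 112.7 yaw -148.1h.py:50: RuntimeWarning: invalid value encountered in scalar divide
  a=(wt*k).sum()/wt.sum()*.5
```

Request:
play_rows:
  travel:
    - [0.0003, 0.0054, 0]
    - [0.0003, 0.0054, 0]
    - [0.0003, 0.0054, 0]
    - [0, 0, 0]
  rotation:
    - [0, 0, -0.12]
    - [0, 0, -0.12]
    - [0, 0, -0.12]
    - [0, 0, 0]
  grip: [0.26, 0.26, 0.26, 0.26]

```text
clock: 12.32
position: [515.8, 165.4, 93.8]
ee_rot: [0.947, -0.321, -0.0, -0.0]
contact_force: [1.0, 3.1, 3.5]
gripper_width: 22.0
```

```bash
python3 m.py 16 2>&1| tail -2
```

```text
w 55.8 (c108)  si 279.4 (c3)  sc 331.8 (c99)
tcp r 45.4 stand ang 134.2 yaw -127.4
```

Request:
play_rows:
  travel:
    - [0.0003, 0.0054, 0]
    - [0.0003, 0.0054, 0]
    - [0.0003, 0.0054, 0]
    - [0, 0, 0]
  rotation:
    - [0, 0, -0.12]
    - [0, 0, -0.12]
    - [0, 0, -0.12]
    - [0, 0, 0]
  grip: [0.26, 0.26, 0.26, 0.26]

```text
clock: 12.8
position: [508.1, 150.6, 93.6]
ee_rot: [0.989, -0.146, -0.001, 0.0]
contact_force: [1.1, 3.2, 2.2]
gripper_width: 22.1
```

```bash
python3 m.py 17 2>&1| tail -2
```

```text
w 347.4 (c136)  si 303.4 (c2)  sc 331.8 (c99)
tcp r 45.7 stand ang 155.2 yaw -106.8
```

Request:
play_rows:
  travel:
    - [0.0003, 0.0054, 0]
    - [0.0003, 0.0054, 0]
    - [0.0003, 0.0054, 0]
    - [0, 0, 0]
  rotation:
    - [0, 0, -0.12]
    - [0, 0, -0.12]
    - [0, 0, -0.12]
    - [0, 0, 0]
  grip: [0.26, 0.26, 0.26, 0.26]

```text
clock: 13.28
position: [506.0, 134.5, 93.5]
ee_rot: [0.999, 0.032, -0.001, 0.0]
contact_force: [1.1, 3.0, 3.2]
gripper_width: 22.0
```

```bash
python3 m.py 18 2>&1
```

```text
13.2833 [506.  134.5  93.5] [ 1.  0. -0.  0.] [1.1 3.  3.2] [ 0.6  0.4 -0.4 -0.  -0.8  1.1]
w 345.7 (c130)  si 266.5 (c3)  sc 331.8 (c100)
tcp r 46.1 stand ang -184.4 yaw -86.3
```

Request:
play_rows:
  travel:
    - [0.0004, 0.0054, 0]
    - [0.0004, 0.0054, 0]
    - [0.0004, 0.0054, 0]
    - [0, 0, 0]
  rotation:
    - [0, 0, -0.12]
    - [0, 0, -0.12]
    - [0, 0, -0.12]
    - [0, 0, 0]
  grip: [0.26, 0.26, 0.26, 0.26]

```text
clock: 13.77
position: [510.0, 118.8, 93.4]
ee_rot: [0.978, 0.211, -0.001, 0.0]
contact_force: [-1.5, 4.4, 1.5]
gripper_width: 22.2
```

```bash
python3 m.py 19 2>&1| tail -2
```

```text
w 348.4 (c128)  si 272.6 (c7)  sc 332.8 (c112)
tcp r 46.2 stand ang -164.2 yaw -65.7
```

Request:
play_rows:
  travel:
    - [0.0003, 0.0054, 0]
    - [0.0003, 0.0054, 0]
    - [0.0003, 0.0054, 0]
    - [0, 0, 0]
  rotation:
    - [0, 0, -0.12]
    - [0, 0, -0.12]
    - [0, 0, -0.12]
    - [0, 0, 0]
  grip: [0.26, 0.26, 0.26, 0.26]

```text
clock: 14.25
position: [518.5, 105.2, 93.3]
ee_rot: [0.924, 0.383, -0.002, -0.0]
contact_force: [-2.6, 2.5, 3.4]
gripper_width: 22.3
```

```bash
python3 m.py 20 2>&1
```

```text
14.25 [518.5 105.2  93.3] [ 0.9  0.4 -0.  -0. ] [-2.6  2.5  3.4] [ 0.5  0.4 -0.4 -0.  -0.8  1.9]
w 83.5 (c127)  si 271.0 (c32)  sc 80.5 (c88)
tcp r 46.9 stand ang -144.3 yaw -45.0
```

Request:
play_rows:
  travel:
    - [0.0003, 0.0039, 0]
    - [0, 0, 0]
  rotation:
    - [0, 0, -0.0873]
    - [0, 0, 0]
  grip: [0.26, 0.26]

```text
clock: 14.57
position: [521.6, 102.5, 93.3]
ee_rot: [0.906, 0.422, -0.002, -0.0]
contact_force: [-1.1, 0.5, 1.7]
gripper_width: 22.1
```

```bash
python3 m.py 21 2>&1| tail -2
```

```text
w 84.7 (c131)  si 244.0 (c54)  sc 80.5 (c88)
tcp r 46.7 stand ang -139.3 yaw -40.0
```

Request:
play_rows:
  travel:
    - [0.0003, 0.0039, 0]
    - [0, 0, 0]
  rotation:
    - [0, 0, -0.0873]
    - [0, 0, 0]
  grip: [0.26, 0.26]

```text
clock: 14.88
position: [525.3, 100.5, 93.3]
ee_rot: [0.887, 0.462, -0.001, -0.0]
contact_force: [-1.2, 0.1, 0.8]
gripper_width: 22.1
```

```bash
python3 m.py 22 2>&1| tail -2
```

```text
w 254.0 (c128)  si 229.0 (c52)  sc 66.5 (c88)
tcp r 46.1 stand ang -134.2 yaw -35.0
```

Request:
play_rows:
  travel:
    - [0.0003, 0.0039, 0]
    - [0, 0, 0]
  rotation:
    - [0, 0, -0.0873]
    - [0, 0, 0]
  grip: [0.26, 0.26]

```text
clock: 15.2
position: [529.0, 98.7, 93.4]
ee_rot: [0.866, 0.5, -0.001, -0.0]
contact_force: [-1.0, -0.0, -1.2]
gripper_width: 22.4
```

```bash
python3 m.py 23 2>&1
```

```text
15.2 [529.   98.7  93.4] [ 0.9  0.5 -0.  -0. ] [-1.  -0.  -1.2] [ 0.5  0.4 -0.4 -0.  -0.8  2.1]
w 204.5 (c5)  si 233.0 (c53)  sc 43.0 (c94)
tcp r 45.6 stand ang -129.1 yaw -30.0
```

Request:
play_rows:
  travel:
    - [0.0003, -0.0052, 0]
    - [0.0003, -0.0052, 0]
    - [0.0003, -0.0052, 0]
    - [0.0003, -0.0052, 0]
    - [0.0003, -0.0052, 0]
    - [0.0003, -0.0052, 0]
    - [0, 0, 0]
    - [0, 0, 0]
  rotation:
    - [0, 0, 0.1155]
    - [0, 0, 0.1155]
    - [0, 0, 0.1155]
    - [0, 0, 0.1155]
    - [0, 0, 0.1155]
    - [0, 0, 0.1155]
    - [0, 0, 0]
    - [0, 0, 0]
  grip: [0.26, 0.26, 0.26, 0.26, 0.26, 0.26, 0.26, 0.26]

```text
clock: 16.02
position: [510.4, 122.6, 94.1]
ee_rot: [0.984, 0.177, 0.001, -0.0]
contact_force: [0.1, -0.6, -0.1]
gripper_width: 21.9
```

```bash
python3 m.py 24 2>&1| tail -2
```

```text
w 15.5 (c127)  si 297.5 (c6)  sc 358.4 (c98)
tcp r 44.4 stand ang -168.4 yaw -69.7
```

Request:
play_rows:
  travel:
    - [0.0003, 0.0052, 0]
    - [0.0003, 0.0052, 0]
    - [0, 0, 0]
  rotation:
    - [0, 0, -0.116]
    - [0, 0, -0.116]
    - [0, 0, 0]
  grip: [0.26, 0.26, 0.26]

```text
clock: 16.42
position: [514.3, 113.9, 94.0]
ee_rot: [0.957, 0.29, 0.0, -0.001]
contact_force: [-3.3, 3.2, 1.8]
gripper_width: 22.1
```

```bash
python3 m.py 25 2>&1
```

```text
16.4167 [514.3 113.9  94. ] [ 1.   0.3  0.  -0. ] [-3.3  3.2  1.8] [ 0.5  0.4 -0.4 -0.  -0.8  1.6]
w 44.7 (c130)  si 269.9 (c7)  sc 31.8 (c94)
tcp r 44.8 stand ang -156.1 yaw -56.2
```

Request:
play_rows:
  travel:
    - [0.0001, 0.0025, 0]
    - [0, 0, 0]
  rotation:
    - [0, 0, -0.055]
    - [0, 0, 0]
  grip: [0.26, 0.26]

```text
clock: 16.73
position: [515.5, 112.0, 94.0]
ee_rot: [0.949, 0.316, 0.0, -0.001]
contact_force: [-3.7, 3.9, 2.0]
gripper_width: 22.3
```

```bash
python3 m.py 26 2>&1|tail -2
```

```text
w 58.0 (c134)  si 301.8 (c9)  sc 50.4 (c95)
tcp r 44.8 stand ang -153.3 yaw -53.2
```

Request:
play_rows:
  travel:
    - [0.0001, 0.0025, 0]
    - [0, 0, 0]
  rotation:
    - [0, 0, -0.055]
    - [0, 0, 0]
  grip: [0.26, 0.26]

```text
clock: 17.05
position: [517.0, 110.0, 94.0]
ee_rot: [0.94, 0.342, -0.0, -0.001]
contact_force: [-3.8, 3.9, 2.2]
gripper_width: 22.2
```

```bash
python3 m.py 27 2>&1|tail -2; python3 - <<'E'
from h import *
cv2.imwrite('pics/cmp.png',np.hstack([load('w'+t)['img'][200:480,190:450] for t in('20','23','27')]))
E
```

```text
w 70.2 (c133)  si 292.8 (c13)  sc 64.6 (c93)
tcp r 44.9 stand ang -150.1 yaw -50.1
```

View pics/cmp.png

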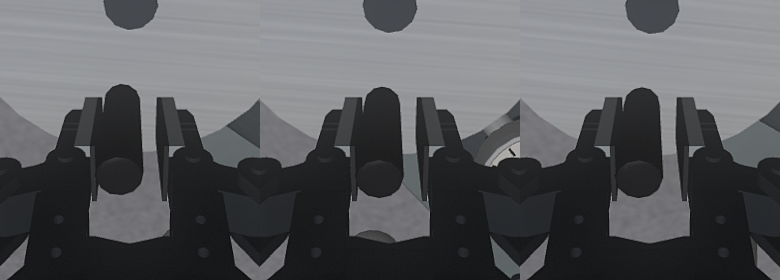

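Request:
play_rows:
  travel:
    - [0.0001, 0.0032, 0]
    - [0.0001, 0.0032, 0]
    - [0, 0, 0]
    - [0, 0, 0]
  rotation:
    - [0, 0, -0.07]
    - [0, 0, -0.07]
    - [0, 0, 0]
    - [0, 0, 0]
  grip: [0.26, 0.26, 0.26, 0.26]

```text
clock: 17.53
position: [521.6, 104.6, 94.0]
ee_rot: [0.914, 0.406, -0.0, -0.0]
contact_force: [-2.9, 1.5, 3.3]
gripper_width: 22.0
```

```bash
python3 m.py 28 2>&1
```

```text
17.5333 [521.6 104.6  94. ] [ 0.9  0.4 -0.  -0. ] [-2.9  1.5  3.3] [ 0.5  0.4 -0.4 -0.  -0.8  1.9]
w 85.9 (c128)  si 259.0 (c50)  sc 82.0 (c88)
tcp r 45.2 stand ang -141.1 yaw -42.1
```

```bash
python3 - <<'E'
import numpy as np
D={22:(525.3,100.5,.887,.462,66.5),23:(529,98.7,.866,.5,43),25:(514.3,113.9,.957,.29,31.8),26:(515.5,112,.949,.316,50.4),27:(517,110,.940,.342,64.6),20:(518.5,105.2,.924,.383,80.5),21:(521.6,102.5,.906,.422,80.5),28:(521.6,104.6,.914,.406,82)}
for ax in((552,138),(551,138.5),(552.5,138.8)):
  R={}
  for k,(x,y,a,b,s) in D.items():
    ps=2*np.arctan2(b,a)-np.pi/2; n=np.array([np.cos(ps),np.sin(ps)])
    d=n@(np.array([x,y])-ax)-3; R[k]=np.degrees(ps-np.pi/2+np.arcsin(d/45))-8.75
  r43=R[25]+(R[26]-R[25])*(43-31.8)/(50.4-31.8); r66=R[27]+(R[27]-R[26])*1.9/14.2
  print(ax,{k:round(v%360-360,1) for k,v in R.items()},'mid43 %.1f mid66 %.1f'%(((r43+R[23])/2)%360-360,((r66+R[22])/2)%360-360))
E
```

```text
(552, 138) {22: np.float64(-138.0), 23: np.float64(-132.9), 25: np.float64(-160.0), 26: np.float64(-157.1), 27: np.float64(-153.9), 20: np.float64(-148.2), 21: np.float64(-143.2), 28: np.float64(-144.9)} mid43 -145.6 mid66 -145.8
(551, 138.5) {22: np.float64(-136.6), 23: np.float64(-131.5), 25: np.float64(-158.7), 26: np.float64(-155.8), 27: np.float64(-152.6), 20: np.float64(-146.9), 21: np.float64(-141.8), 28: np.float64(-143.5)} mid43 -144.2 mid66 -144.4
(552.5, 138.8) {22: np.float64(-138.0), 23: np.float64(-133.0), 25: np.float64(-159.5), 26: np.float64(-156.7), 27: np.float64(-153.5), 20: np.float64(-147.9), 21: np.float64(-143.0), 28: np.float64(-144.7)} mid43 -145.4 mid66 -145.5
```

Request:
play_rows:
  travel:
    - [0, -0.003, 0]
    - [0, 0, 0]
    - [0, 0, 0]
    - [0, 0, -0.02]
    - [0, 0, -0.03]
    - [0, 0, -0.035]
    - [0, 0, -0.035]
    - [0, 0, 0]
    - [0, 0, 0]
  rotation:
    - [0, 0, 0]
    - [0, 0, 0]
    - [0, 0, 0]
    - [0, 0, 0]
    - [0, 0, 0]
    - [0, 0, 0]
    - [0, 0, 0]
    - [0, 0, 0]
    - [0, 0, 0]
  grip: [0.26, 0.3, 0.35, 0.35, 0.35, 0.35, 0.35, 0.35, 0.35]

```text
clock: 18.43
position: [520.9, 106.9, 216.2]
ee_rot: [0.914, 0.405, 0.003, -0.0]
contact_force: [-0.5, 0.3, -1.5]
gripper_width: 29.9
```

```bash
python3 m.py 29 2>&1; python3 - <<'E'
from h import *
a=load('si29')['img'][130:370,200:520];b=load('sc29')['img'][180:330,190:470]
o=np.zeros((480,800,3),np.uint8);o[:300,:400]=cv2.resize(a,(400,300),interpolation=3);o[:214,400:]=cv2.resize(b,(400,214),interpolation=3)
o[214:,400:755]=cv2.resize(load('w29')['img'],(355,266))
cv2.imwrite('pics/fin.png',o)
E
```

```text
18.4333 [520.9 106.9 216.2] [ 0.9  0.4  0.  -0. ] [-0.5  0.3 -1.5] [ 0.5  0.2 -0.2  0.  -1.1  1.9]
w 82.9 (c151)  si 132.5 (c133)  sc 81.7 (c84)
tcp r 44.0 stand ang -143.7 yaw -42.2
```

View pics/fin.png

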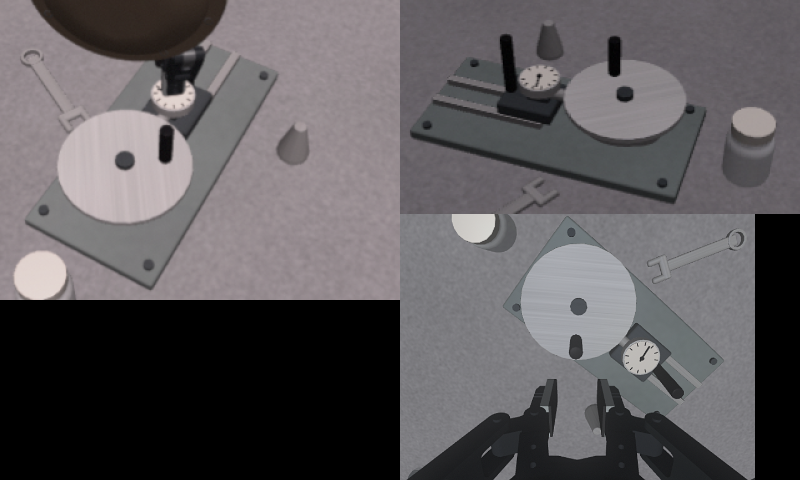

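```bash
python3 -c "
from h import *
print(workorder.job_done())"
```

```text
the job is handed in; nothing more can be done
None
```

The wheel is at rest with its highest spot under the plunger, to within about 1°. The job is handed in, and the clock stood at about 18.5 s when the gripper was clear.

- **Indicator:** I slid the saddle up by its knob until the dial read about 10.3 mm pressed on the round part of the rim.
- **Search:** I turned the crank counter-clockwise through about 295°, with the knob held loosely between the pads rather than clamped. This met both rises:
  - The false rise peaked at about 3 mm, near a knob angle of 80°.
  - The 6 mm rise took the plunger to about 16 mm, short of its 20 mm stop.
- **Centring:** I found the middle of the high rise from equal dial readings on its two flanks. My calculation puts the final position about 0.8° past that middle.
- **Last checks:** After the gripper let go and rose clear, the dial was unchanged in the scene camera (81.7° against 82.0°). The wrist camera gave about 15.9 mm. Nothing lying around was seen to move.
- **Not confirmed:**
  - **Side camera:** its last dial reading (132.5°) is not valid, because the gripper blocked its view.
  - **Stretch not turned:** I did not turn the last 65° or so of the rim. The rise I found matches the stated 6 mm, so it is the highest one.

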